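# Level the board holder and hold its sprung jaw open at the index

## Task

On the repair bench's circuit-board holder, first bring the tilting carrier level with the levelling knob, then pull the sprung jaw out by its bow handle until its pointer stands opposite the nib of the index clip, so that a board can be laid in. Finish while still holding the jaw at that mark with the fingers: do not let go, since the springs would pull it shut. Keep the carrier level, leave the index clip where it is set and do not shift the other things on the bench.

Things in the scene. Friction and masses are not known exactly. Their poses are not given: they have to be found in the camera images.
- station: The board holder's fixed base: grey plate 340 x 300 mm, 20 mm high, screwed to the bench, with an upright at its near and far end that carry the tilting carrier. Origin on the bench, straight below the carrier's middle. x points away from the robot (turned up to 20 degrees), along the carrier's trunnion axis and the jaw's travel; y points left to the levelling knob; z up
- carrier (a joint): Tilt in rad of the carrier, an aluminium frame 290 x 185 mm with two guide rods that rocks on trunnions along the station's x axis, 50 mm above the bench. 0 is level, negative: left (knob) side low. It starts left side low by 0.03 to 0.062 and stays as the self-locking screw sets it when the knob is let go; it can go 0.035 past level
- level_knob (a joint): Turn of the levelling knob in rad, growing clockwise seen from above, 0 where the carrier is level. Clockwise raises the left side by 0.0164 rad of tilt for each radian of turn (quick-lead screw, 16 mm a turn). About 0.12 N m turns it, and it stays where it is left. At the start 1.8 to 3.8 rad are missing: two or more grasps
- knob_grip (a point): Centre of the levelling knob at gripping height, 90 mm above the bench: black fluted round knob 40 mm in diameter, 76 to 100 mm above the bench, on an upright screw through the carrier's ear, 155 mm left of the trunnion axis. It turns about the vertical and does not rise. The ear's brass nut below is 64 mm above the bench when level; nothing taller stands within 55 mm of the axis
- jaw: The sprung jaw: aluminium bar 24 x 136 x 26 mm across the guide rods, top 78 mm above the bench, with a bow handle on top and two thin plungers that come out through the front bar as it is pulled. Origin amid the bar at trunnion height, axes as the carrier's. It slides along -x, towards the robot, 0 to 85 mm from its rest; springs pull it back with 4 N at rest, 11 N at 80 mm
- jaw_handle (a point): Middle of the dark steel bow handle's bar: a round bar 12 mm thick, 68 mm long along the station's y axis, its centre 112 mm above the bench when level and 34 mm above the jaw's top (28 mm free below the bar). It can be pinched from above with the fingers on its near and far side
- jaw_pointer (a point): Tip of the jaw's pointer, a small dark blade at the left end of the jaw bar, in the middle of the bar's 24 mm width, over the white graduated scale on the carrier's left rail, 64 mm above the bench when level. Axes parallel to the carrier's
- index_mark (a point): Where the pointer's tip must come to stand: before the nib of the index clip, a dark steel clip 12 mm wide with the nib at mid-width, top 68 mm above the bench, clamped on the carrier's left rail beside the scale, 35 to 70 mm nearer the robot than the pointer at rest. Axes as the carrier's: the pointer's x offset from it is what is left to pull. Over 40 N would shift it
- solder_reel: Bystander: reel of solder, 60 mm in diameter, 44 mm high, standing on its flange right of the holder. Origin in the middle of its underside
- flux_tin: Bystander: round brass-coloured tin, 62 mm in diameter, 24 mm high, left beyond the knob. Origin in the middle of its underside
- screwdriver: Bystander: screwdriver 190 mm long lying left of the holder. Origin in the middle of its underside
- circuit_board: Bystander: the green circuit board, 98 x 120 mm, lying right of the holder. Origin in the middle of its underside
- multimeter: Bystander: yellow and black hand multimeter, 150 x 76 x 36 mm, on the right. Origin in the middle of its underside
- cutters: Bystander: side cutters with red handles, 135 mm long, lying on the left. Origin in their middle, on the bench

How it is judged:
By the outcome, as a careful person would: the job done as asked, in the order asked, and still so for the second after the job is handed in, while the arm keeps its last pose, push and grip.
It also fails if it takes over 56 s, if anything falls off the work surface, if the arm or the gripper's body presses on something with over 40 N, if the wrist force passes 120 N, or if a joint passes its speed limit or range.

## Robot

A 6-joint arm with a two-finger parallel gripper is mounted at the origin on the work surface. World frame = base frame: x ahead of the robot, y to its left, z up, the work surface at z = 0. Lengths are in m, angles in rad, forces in N, time in s.
With the tool pointing down it reaches from about 0.25 to 0.725 m from the base axis. Payload 9.7 kg.
Tool frame: the origin (TCP) lies midway between the tips of the shut fingers; the grasp point (between the pads) lies 19 mm behind it (env.grip_point_offset is the distance from the TCP to the grasp point, in m); z points along the fingers, y is the line along which they close (so a half turn about z gives the same grasp; the last joint's range is limited). The gripper opens to 85 mm and grips with 20 to 120 N. Pads are 22 mm wide; open, the fingers measure 114 mm over their backs; the gripper's body (76 mm by 85 mm) begins 54 mm behind the grasp point. The pads swing forward as they close: fully open they stand 13 mm farther back than shut.
Start: joints at [1.296, 0.087, 0.176, 1.66, 0, 1.571], TCP at [0.149, 0.529, 0.231] pointing down, gripper open.
Joint ranges: [-3.13, 3.13], [-0.85, 1.81], [-1.15, 1.24], [-2.2, 2.28], [-1.44, 1.52], [-3.14, 3.14]. Speed limits (rad/s): [2.22, 2.22, 2.57, 3.14, 3.14, 3.14].

## Interface

Orientations are given as a unit quaternion [w, x, y, z].
In Python, from rig import env gives the robot as it stands.
- The arm moves only by the tool arm_command, never from a script. Its argument "motion" is a list of rows, each an object of numbers: "tx", "ty", "tz": the shift along the tool's x, y, z in m; "twist": the turn about the tool's z in degrees. A call has 1 to 20 rows; each row is the pose to reach, as a shift and turn from the pose commanded when the call began, along the tool's axes at that moment; what a row does not reach only later rows make up. A row lasts 1/10 s, in which the tool goes at most 50 mm and 8.59 degrees, less where a joint would pass 70% of its speed; a pose out of reach is approached as far as the arm can. A call with a gripper value outside its range is refused whole. "hand" is the finger opening in m, from 0 to 0.0854, set as the call begins (left out, the last holds). The fingers move at their own pace and stop on an object; the grip force is fixed at half the most. Time passes only in rows, so rows that repeat a pose let the fingers close. It gives the time, the measured TCP pose, the force, the opening and the grip force at its end, in the units of the state.
- env.observe(): the state, without advancing time (a new reading comes with each control period).
- env.read_camera(name): name is "scene" or "top" or "wrist"; returns (picture, depth): 480x640x3 uint8, red, green, blue; 480x640 float32, m along the optical axis (not along the pixel's ray), 0 where there is no reading.
- env.camera_model(name): a dict with "camera_matrix" (3x3 intrinsics, pixels), "xyz" and "orientation" of the camera in the world. Camera axes: x right, y up, looking along -z (the intrinsics and any distortion apply to the point x, -y, -z); pixel columns grow to the right and rows downward; lengths in m; the calibration is good to about 2 mm. A picture is of the moment at which its call begins: read the wrist's pose just before it. camera_model takes no time and is no camera call; for the wrist camera it gives the pose at the moment of the call.
- env.finish_job(): hands the job in; it is judged then, once.
The state is a dict: "time": time; "joint_positions": joint angles; "qd": joint speeds; "joint_efforts": joint torques, N m; "ee_pos": TCP position; "tool_rot": TCP orientation; "force": force on the tool from outside, world axes, zero at the start; "torque": the same for the moment, N m; "width": opening from 0.0 (shut) to 1.0 (fully open); "finger_force": force on a finger pad.
Only numpy, scipy, OpenCV 4.12 (cv2) and the standard library are available. Lean on these libraries where they do the work, as an engineer would, in place of code of your own. Each camera call takes 0.05 s, during which the arm holds its last target. There are 200 camera calls.

## Working session

There is one attempt and no reset: what is moved stays moved. The work goes in short steps, Python scripts to look and compute and a tool call to move; the robot and the scene stay as the last step left them, time stands still between calls to the robot, and variables do not carry over. Pictures are saved under pics/ and viewed, at most 10 in all, crops included, and the job is handed in when it is done.

Besides the shell and the picture viewer there is one more tool, called after "Request:" as name(argument=value, ...) on one line, values as JSON. arm_command: Moves the arm, as the interface text tells. Its arguments: {"type":"object","properties":{"motion":{"type":"array"},"hand":{"type":"number"}},"required":["motion"]}

```bash
mkdir -p pics; ls
cat > h.py <<'E'
import numpy as np, cv2
from rig import env
from scipy.spatial.transform import Rotation as R
def rot(q): return R.from_quat([q[1],q[2],q[3],q[0]]).as_matrix()
def shot(n):
    m=env.camera_model(n); im,d=env.read_camera(n); return m,im,d
def save(im,f,crop=None,scale=1):
    if crop: im=im[crop[1]:crop[3],crop[0]:crop[2]]
    im=cv2.resize(im,None,fx=scale,fy=scale,interpolation=cv2.INTER_CUBIC)
    cv2.imwrite('pics/'+f,im[:,:,::-1])
def ray(m,u,v):
    K=np.array(m['camera_matrix']); p=np.linalg.inv(K)@[u,v,1]
    return np.array(m['xyz']), rot(m['orientation'])@np.array([p[0],-p[1],-1])
def at_z(m,u,v,z):
    o,r=ray(m,u,v); return o+r*(z-o[2])/r[2]
def at_d(m,u,v,d):
    o,r=ray(m,u,v); return o+r*d
def cloud(m,d):
    K=np.array(m['camera_matrix']); v,u=np.mgrid[:480,:640]
    x=(u-K[0,2])/K[0,0]; y=(v-K[1,2])/K[1,1]
    return np.stack([x*d,-y*d,-d],-1)@rot(m['orientation']).T+np.array(m['xyz'])
def project(m,P):
    K=np.array(m['camera_matrix']); c=(np.atleast_2d(P)-m['xyz'])@rot(m['orientation'])
    q=np.c_[c[:,0],-c[:,1],-c[:,2]]@K.T; return q[:,:2]/q[:,2:]
E
python3 - <<'E'
from h import *
s=env.observe(); print({k:np.round(v,3) for k,v in s.items()})
m,im,d=shot('top'); save(im,'top1.png'); print(m)
np.savez('top1.npz',im=im,d=d)
E
```

```text
pics
{'time': np.float64(0.0), 'joint_positions': array([ 1.296,  0.087,  0.175,  1.66 , -0.   ,  1.571]), 'qd': array([ 0.001, -0.003,  0.001, -0.002, -0.001,  0.002]), 'joint_efforts': array([ 0.0000e+00, -5.2039e+01,  4.6480e+01,  1.6000e-02,  0.0000e+00,
       -0.0000e+00]), 'ee_pos': array([0.149, 0.529, 0.231]), 'tool_rot': array([-0.   ,  0.137,  0.991, -0.001]), 'force': array([-0.436, -0.36 , -0.461]), 'torque': array([-0.029,  0.003,  0.005]), 'finger_force': np.float64(0.0), 'width': np.float64(1.003)}
{'camera_matrix': array([[616.11299852,   0.        , 320.27744177],
       [  0.        , 616.11299852, 239.08086345],
       [  0.        ,   0.        ,   1.        ]]), 'xyz': array([ 0.29262296, -0.02272618,  1.54065664]), 'orientation': array([ 0.71313925,  0.06756708, -0.06895687, -0.69434289])}
```

View pics/top1.png

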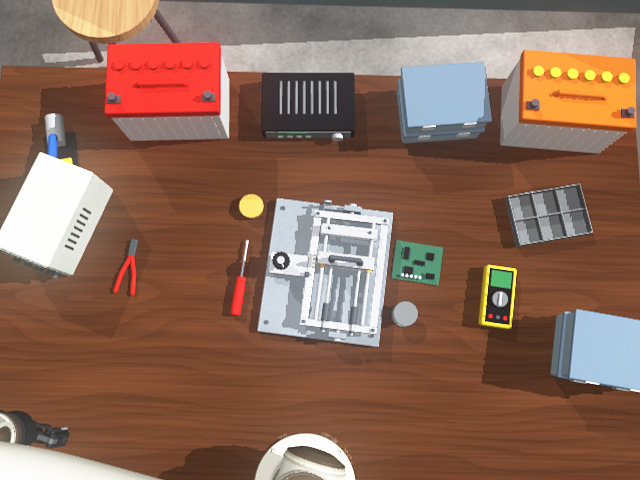

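The top view shows the holder at about (325,272). The knob is at (281,260), the bow handle at (346,261), and the carrier is turned about -8°. I'll zoom in next.

Run:
```python
from h import *
z=np.load('top1.npz'); im,d=z['im'],z['d']; m=env.camera_model('top')
save(im,'top1c.png',(250,190,410,350),3.7)
P=cloud(m,d)
for n,(u,v) in dict(knob=(281,260),handle=(346,261)).items():
    print(n,P[v,u].round(4))
# base plate corners z=.02
for u,v in [(278,198),(393,211),(378,346),(258,332)]: print(at_z(m,u,v,.02).round(4))
# knob: points with z .095-.105 near
Q=P.reshape(-1,3); k=Q[(abs(Q[:,2]-.1)<.006)&(np.hypot(*(Q[:,:2]-P[260,281,:2]).T)<.03)]; print('knob',len(k),k.mean(0),k.min(0),k.max(0))
k=Q[(Q[:,2]>.105)&(Q[:,2]<.13)&(np.hypot(*(Q[:,:2]-P[261,346,:2]).T)<.06)]; print('handle',len(k),k.mean(0),k.min(0),k.max(0))
```

```text
knob [0.521  0.0694 0.1048]
handle [ 0.5207 -0.0833  0.1177]
[0.6941 0.0887 0.02  ]
[ 0.6681 -0.2045  0.02  ]
[ 0.3292 -0.1692  0.02  ]
[0.3552 0.1242 0.02  ]
knob 214 [0.5214283  0.07071256 0.09938687] [0.5009258  0.05068741 0.09404341] [0.54151014 0.09115807 0.10586921]
handle 170 [ 0.52577808 -0.08171806  0.11548265] [ 0.51704671 -0.12074975  0.10652476] [ 0.53566009 -0.04334735  0.12506994]
```

View pics/top1c.png

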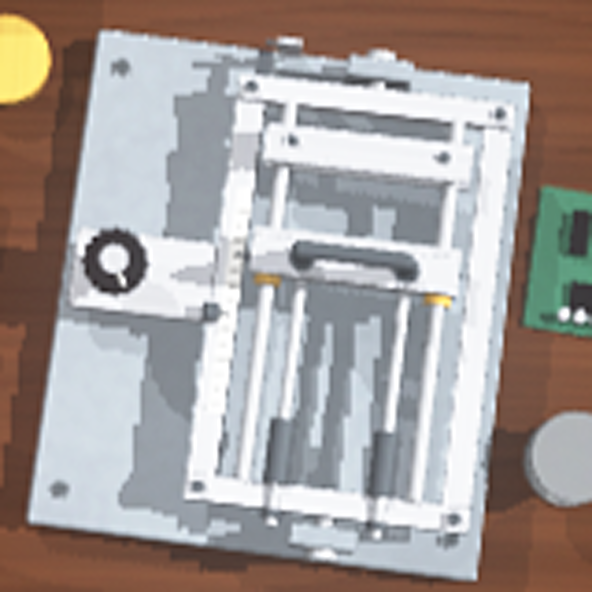

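The plate yaw is about -5.8° and the knob is at (0.521, 0.071), 155 mm left of the handle line, which fits the description. Now I'll move above the holder for a close look.

Request:
arm_command(motion=[{"tx":-0.04,"ty":-0.028,"tz":-0.01},{"tx":-0.08,"ty":-0.056,"tz":-0.02},{"tx":-0.12,"ty":-0.085,"tz":-0.03},{"tx":-0.16,"ty":-0.113,"tz":-0.04},{"tx":-0.2,"ty":-0.141,"tz":-0.05},{"tx":-0.24,"ty":-0.17,"tz":-0.06},{"tx":-0.28,"ty":-0.198,"tz":-0.07},{"tx":-0.32,"ty":-0.226,"tz":-0.08},{"tx":-0.36,"ty":-0.254,"tz":-0.09},{"tx":-0.4,"ty":-0.282,"tz":-0.1},{"tx":-0.44,"ty":-0.31,"tz":-0.1},{"tx":-0.483,"ty":-0.341,"tz":-0.1},{"tx":-0.483,"ty":-0.341,"tz":-0.1},{"tx":-0.483,"ty":-0.341,"tz":-0.1},{"tx":-0.483,"ty":-0.341,"tz":-0.1}], hand=0.065)

```text
invalid input at $.motion[0]: expected keys tx, ty, tz, twist
```

Run:
```python
from h import *
s=env.observe(); print(s['time'],s['joint_positions'].round(3),s['ee_pos'].round(4),rot(s['tool_rot']).round(3).tolist())
m,im,d=shot('wrist'); save(im,'w1.png'); np.savez('w1.npz',im=im,d=d,K=m['camera_matrix'],xyz=m['xyz'],q=m['orientation'])
print(m); P=cloud(m,d); 
T=rot(s['tool_rot']); print('cam in tool',T.T@(np.array(m['xyz'])-s['ee_pos']))
```

```text
0.05 [1.296 0.087 0.175 1.66  0.    1.571] [0.1492 0.5291 0.2306] [[-0.962, 0.271, -0.0], [0.271, 0.962, -0.001], [0.0, -0.001, -1.0]]
{'camera_matrix': array([[375.11174684,   0.        , 320.33380019],
       [  0.        , 375.11174684, 235.68254978],
       [  0.        ,   0.        ,   1.        ]]), 'xyz': array([0.07740681, 0.54962507, 0.37227375]), 'orientation': array([ 0.78856046, -0.11812978, -0.08887951,  0.59692394])}
cam in tool [ 7.46271552e-02  5.12663643e-05 -1.41681943e-01]
```

View pics/w1.png

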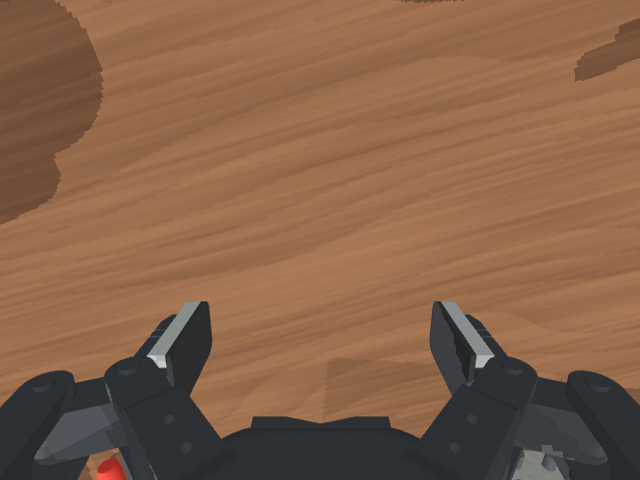

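The call needs all four keys in every row. The wrist camera sits 75 mm on the tool +x side, so I'll place it over the carrier.

Request:
arm_command(motion=[{"tx":-0.036,"ty":-0.027,"tz":-0.01,"twist":0},{"tx":-0.072,"ty":-0.054,"tz":-0.02,"twist":0},{"tx":-0.108,"ty":-0.081,"tz":-0.03,"twist":0},{"tx":-0.144,"ty":-0.108,"tz":-0.04,"twist":0},{"tx":-0.18,"ty":-0.135,"tz":-0.05,"twist":0},{"tx":-0.216,"ty":-0.162,"tz":-0.06,"twist":0},{"tx":-0.252,"ty":-0.19,"tz":-0.07,"twist":0},{"tx":-0.288,"ty":-0.217,"tz":-0.08,"twist":0},{"tx":-0.324,"ty":-0.244,"tz":-0.09,"twist":0},{"tx":-0.36,"ty":-0.271,"tz":-0.1,"twist":0},{"tx":-0.396,"ty":-0.298,"tz":-0.1,"twist":0},{"tx":-0.432,"ty":-0.325,"tz":-0.1,"twist":0},{"tx":-0.468,"ty":-0.352,"tz":-0.1,"twist":0},{"tx":-0.504,"ty":-0.38,"tz":-0.1,"twist":0},{"tx":-0.54,"ty":-0.407,"tz":-0.1,"twist":0},{"tx":-0.569,"ty":-0.43,"tz":-0.1,"twist":0},{"tx":-0.569,"ty":-0.43,"tz":-0.1,"twist":0},{"tx":-0.569,"ty":-0.43,"tz":-0.1,"twist":0},{"tx":-0.569,"ty":-0.43,"tz":-0.1,"twist":0}], hand=0.065)

```text
time: 2.0
ee_pos: [0.5798, -0.0382, 0.3314]
tool_rot: [-0.0, 0.137, 0.991, 0.0]
force: [0.3, -0.7, -0.3]
width: 0.762
finger_force: 0.0
```

Run:
```python
from h import *
s=env.observe(); print(s['time'],s['joint_positions'].round(3),s['ee_pos'].round(4),rot(s['tool_rot']).round(3).tolist(),np.abs(s['qd']).max())
m,im,d=shot('wrist'); save(im,'w2.png'); np.savez('w2.npz',im=im,d=d,camera_matrix=m['camera_matrix'],xyz=m['xyz'],orientation=m['orientation'])
print(rot(m['orientation'])[:,2])
```

```text
2.0 [-0.066  0.235  0.544  1.88   0.     0.208] [ 0.5798 -0.0382  0.3314] [[-0.963, 0.271, -0.0], [0.271, 0.963, 0.0], [0.0, 0.0, -1.0]] 0.015616665503122459
[-0.28141587  0.07865154  0.95635717]
```

View pics/w2.png

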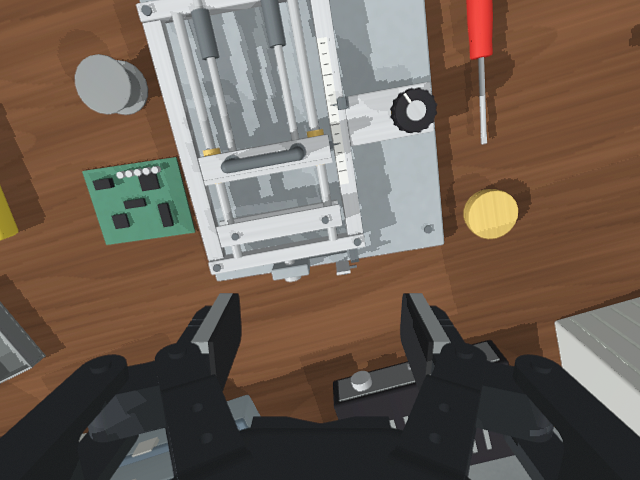

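The wrist view shows the knob at (414,110), the clip at (342,103), the jaw handle at (263,158) and the left-rail scale. I'll fit the planes to get the tilt.

```bash
cat >> h.py <<'E'
YAW=-5.8; C=np.array([.5214+.155*np.sin(np.radians(YAW)),.0707-.155*np.cos(np.radians(YAW)),0])
def st(P):
    c,s=np.cos(np.radians(YAW)),np.sin(np.radians(YAW)); X=P-C
    return np.stack([c*X[...,0]+s*X[...,1],-s*X[...,0]+c*X[...,1],X[...,2]],-1)
def tilt(m,d,v=True):
    S=st(cloud(m,d)).reshape(-1,3); S=S[d.reshape(-1)>0]
    def fit(Q,it=8):
        for _ in range(it):
            A=np.c_[Q[:,:2],np.ones(len(Q))]; k=np.linalg.lstsq(A,Q[:,2],rcond=None)[0]; r=Q[:,2]-A@k
            Q=Q[abs(r)<max(2*r.std(),.0008)]
        return k,len(Q),r.std()
    b=S[(abs(S[:,2]-.02)<.008)&(abs(S[:,0])<.14)&(S[:,1]>.1)&(S[:,1]<.175)]
    kb=fit(b)
    t=np.tan(-.045); z=S[:,2]
    f=S[(abs(S[:,0])<.14)&(abs(S[:,1])<.09)&(z>.04)&(z<.08)]
    out=[('plate',kb)]
    for n,lo,hi in (('R',-.0925,-.073),('L',.05,.0925)):
        q=f[(f[:,1]>lo)&(f[:,1]<hi)]; h=np.histogram(q[:,2],40,(.04,.08)); pk=h[1][h[0].argmax()]+.0005
        q=q[abs(q[:,2]-pk)<.004]; out.append((n,len(q),np.median(q,0).round(4),q[:,2].std().round(4)))
    return out,S
E
python3 - <<'E'
from h import *
z=np.load('w2.npz'); m={k:z[k] for k in z.files}; o,S=tilt(m,m['d'])
for l in o: print(l)
# y profile of median/most common z by 5mm strips for middle x, and far bar, jaw
for nm,xr in (('farbar',(.125,.145)),('mid',(-.12,-.02)),('jaw',(.0,.04))):
    q=S[(S[:,0]>xr[0])&(S[:,0]<xr[1])]
    print(nm,[(round(y*1000),round(float(np.percentile(q[abs(q[:,1]-y)<.003][:,2],80))*1000,1)) for y in np.arange(-.1,.18,.01) if (abs(q[:,1]-y)<.003).sum()>5])
m2=m; 
for n,(u,v) in dict(knob=(414,110),clip=(342,103),handle=(263,158)).items(): print(n,st(cloud(m,m['d'])[v,u]).round(4))
E
```

```text
('plate', (array([0.00054804, 0.00044241, 0.01897791]), 10181, np.float64(0.0006348832725652872)))
('R', 4027, array([-0.0171, -0.0812,  0.062 ]), np.float64(0.001))
('L', 3355, array([-0.0028,  0.0823,  0.0526]), np.float64(0.0012))
farbar [(-90, 66.3), (-80, 68.8), (-70, 65.8), (-60, 65.3), (-50, 64.6), (-40, 63.7), (-30, 63.2), (-20, 62.5), (-10, 62.0), (0, 61.4), (10, 60.6), (20, 60.1), (30, 59.6), (40, 58.9), (50, 58.5), (60, 58.7), (70, 57.1), (80, 57.2), (90, 56.7), (100, 19.8), (110, 19.9), (120, 19.6), (130, 19.7), (140, 20.0), (150, 19.9), (160, 19.7), (170, 19.8), (180, 20.3)]
mid [(-90, 62.9), (-80, 62.3), (-70, 60.7), (-60, 64.9), (-50, 68.4), (-40, 68.8), (-30, 69.9), (-20, 19.7), (-10, 19.8), (0, 19.7), (10, 19.6), (20, 19.8), (30, 65.9), (40, 65.7), (50, 19.8), (60, 62.8), (70, 19.7), (80, 53.8), (90, 52.6), (100, 19.9), (110, 19.8), (120, 19.9), (130, 19.9), (140, 19.9), (150, 19.8), (160, 20.0), (170, 19.9), (180, 19.9)]
jaw [(-90, 62.8), (-80, 62.5), (-70, 61.0), (-60, 81.2), (-50, 80.3), (-40, 80.3), (-30, 116.7), (-20, 117.4), (-10, 116.7), (0, 116.0), (10, 115.6), (20, 114.9), (30, 114.3), (40, 112.8), (50, 74.8), (60, 74.0), (70, 73.1), (80, 54.1), (90, 52.3), (100, 51.5), (110, 51.0), (120, 50.3), (130, 49.8), (140, 98.6), (150, 100.0), (160, 100.2), (170, 99.4), (180, 46.2)]
knob [0.001  0.1542 0.1007]
clip [-0.0181  0.0907  0.0629]
handle [0.0189 0.0072 0.1168]
```

The tilt is about -0.060, so about 3.65 rad (210°) of turn is missing. J6 grows with positive twist, so I'll pre-twist about -145° over the knob and make the whole turn in one or two grasps.

Request:
arm_command(motion=[{"tx":0.009,"ty":0.009,"tz":0.01,"twist":-8.5},{"tx":0.018,"ty":0.018,"tz":0.025,"twist":-17},{"tx":0.027,"ty":0.028,"tz":0.04,"twist":-25.5},{"tx":0.036,"ty":0.037,"tz":0.055,"twist":-34},{"tx":0.045,"ty":0.046,"tz":0.07,"twist":-42.5},{"tx":0.054,"ty":0.056,"tz":0.085,"twist":-51},{"tx":0.063,"ty":0.065,"tz":0.1,"twist":-59.5},{"tx":0.072,"ty":0.074,"tz":0.115,"twist":-68},{"tx":0.08,"ty":0.083,"tz":0.13,"twist":-76.5},{"tx":0.0857,"ty":0.089,"tz":0.14,"twist":-85},{"tx":0.0857,"ty":0.089,"tz":0.15,"twist":-93.5},{"tx":0.0857,"ty":0.089,"tz":0.16,"twist":-102},{"tx":0.0857,"ty":0.089,"tz":0.17,"twist":-110.5},{"tx":0.0857,"ty":0.089,"tz":0.18,"twist":-119},{"tx":0.0857,"ty":0.089,"tz":0.18,"twist":-127.5},{"tx":0.0857,"ty":0.089,"tz":0.18,"twist":-136},{"tx":0.0857,"ty":0.089,"tz":0.18,"twist":-144.5},{"tx":0.0857,"ty":0.089,"tz":0.18,"twist":-147},{"tx":0.0857,"ty":0.089,"tz":0.18,"twist":-147},{"tx":0.0857,"ty":0.089,"tz":0.18,"twist":-147}], hand=0.065)

```text
time: 4.05
ee_pos: [0.5215, 0.0707, 0.1517]
tool_rot: [-0.0, 0.911, -0.413, 0.0]
force: [0.1, 0.3, 0.7]
width: 0.76
finger_force: 0.0
```

Run:
```python
from h import *
z=np.load('w2.npz'); m={k:z[k] for k in z.files}; P=cloud(m,m['d']).reshape(-1,3)
k=P[(P[:,2]>.094)&(P[:,2]<.104)&(np.hypot(P[:,0]-.5214,P[:,1]-.0707)<.03)]
print('knob wrist',len(k),k.mean(0),(k.min(0)+k.max(0))/2, np.ptp(k,0))
s=env.observe(); T=rot(s['tool_rot']); print(s['time'],s['joint_positions'].round(3),s['ee_pos'].round(4),T.round(3).tolist())
print('tool d to knob', T.T@(np.array([*k.mean(0)[:2],.07])-s['ee_pos']))
```

```text
knob wrist 1509 [0.52244046 0.07092506 0.09912971] [0.52278332 0.07159454 0.09842737] [0.04156228 0.04112546 0.00876878]
4.05 [ 0.135  0.014 -0.054  1.502  0.    -2.156] [0.5215 0.0707 0.1517] [[0.659, -0.752, 0.001], [-0.752, -0.659, 0.0], [0.0, -0.001, -1.0]]
tool d to knob [ 0.00037383 -0.00080841  0.0817494 ]
```

The two cameras agree on the knob to within 1 mm. I'll descend and close the fingers.

Request:
arm_command(motion=[{"tx":0,"ty":0,"tz":0.025,"twist":0},{"tx":0.0,"ty":-0.0005,"tz":0.05,"twist":0},{"tx":0.0,"ty":-0.0005,"tz":0.07,"twist":0},{"tx":0.0,"ty":-0.0005,"tz":0.08,"twist":0},{"tx":0.0,"ty":-0.0005,"tz":0.08,"twist":0}], hand=0.06)

```text
time: 4.55
ee_pos: [0.5214, 0.0704, 0.0702]
tool_rot: [0.001, 0.911, -0.413, -0.001]
force: [-0.5, 0.6, -0.1]
width: 0.707
finger_force: 0.0
```

Request:
arm_command(motion=[{"tx":0,"ty":0,"tz":0,"twist":0},{"tx":0,"ty":0,"tz":0,"twist":0},{"tx":0,"ty":0,"tz":0,"twist":0},{"tx":0,"ty":0,"tz":0,"twist":0},{"tx":0,"ty":0,"tz":0,"twist":0},{"tx":0,"ty":0,"tz":0,"twist":0}], hand=0.03)

```text
time: 5.15
ee_pos: [0.5233, 0.0709, 0.073]
tool_rot: [-0.001, 0.911, -0.413, 0.001]
force: [0.4, 4.1, 7.0]
width: 0.45
finger_force: 60.9
```

The knob is gripped at 38 mm. Turning clockwise 170°, then the rest.

Request:
arm_command(motion=[{"tx":0,"ty":0,"tz":-0.002,"twist":4},{"tx":0,"ty":0,"tz":-0.002,"twist":12},{"tx":0,"ty":0,"tz":-0.002,"twist":20},{"tx":0,"ty":0,"tz":-0.002,"twist":28},{"tx":0,"ty":0,"tz":-0.002,"twist":36},{"tx":0,"ty":0,"tz":-0.002,"twist":44},{"tx":0,"ty":0,"tz":-0.002,"twist":52},{"tx":0,"ty":0,"tz":-0.002,"twist":60},{"tx":0,"ty":0,"tz":-0.002,"twist":68},{"tx":0,"ty":0,"tz":-0.002,"twist":76},{"tx":0,"ty":0,"tz":-0.002,"twist":84},{"tx":0,"ty":0,"tz":-0.002,"twist":92},{"tx":0,"ty":0,"tz":-0.002,"twist":100},{"tx":0,"ty":0,"tz":-0.002,"twist":108},{"tx":0,"ty":0,"tz":-0.002,"twist":116},{"tx":0,"ty":0,"tz":-0.002,"twist":124},{"tx":0,"ty":0,"tz":-0.002,"twist":132},{"tx":0,"ty":0,"tz":-0.002,"twist":140},{"tx":0,"ty":0,"tz":-0.002,"twist":140},{"tx":0,"ty":0,"tz":-0.002,"twist":140}])

```text
time: 7.15
ee_pos: [0.5222, 0.0713, 0.0731]
tool_rot: [-0.0, 0.076, 0.997, 0.001]
force: [1.5, 7.4, -6.1]
width: 0.442
finger_force: 64.0
```

Run:
```python
from h import *
s=env.observe(); print(s['time'],s['joint_positions'].round(3),s['force'],s['torque'])
for n in ('top','wrist'):
    m,im,d=shot(n); o,S=tilt(m,d); print(n); [print(l) for l in o]
    b=S[(abs(S[:,2]-.062)<.012)&(abs(S[:,0]-.135)<.009)]
    print('farbar',[(round(y*1000),round(float(np.median(b[abs(b[:,1]-y)<.005][:,2]))*1000,1)) for y in np.arange(-.08,.09,.01) if (abs(b[:,1]-y)<.005).sum()>3])
save(im,'w3.png')
```

```text
7.15 [ 0.135  0.031 -0.188  1.352  0.002  0.287] [ 1.47454191  7.37563835 -6.14549488] [ 1.27757473 -0.25638333 -0.08662593]
top
('plate', (array([0.01045603, 0.00777103, 0.01731352]), 276, np.float64(0.002594395940358316)))
('R', 595, array([-0.0044, -0.0818,  0.0594]), np.float64(0.0021))
('L', 537, array([0.0192, 0.0792, 0.0567]), np.float64(0.0022))
farbar [(-80, 63.7), (-70, 60.9), (-60, 62.2), (-50, 61.8), (-40, 61.8), (-30, 62.4), (-20, 60.2), (-10, 60.4), (0, 60.7), (10, 60.4), (20, 60.0), (30, 60.2), (40, 58.6), (50, 59.8), (60, 58.8), (70, 58.6), (80, 59.4)]
wrist
('plate', (array([ 4.52345514e-04, -1.84961952e-06,  1.90818681e-02]), 33394, np.float64(0.0004964335510707082)))
('R', 0, array([nan, nan, nan]), np.float64(nan))
('L', 13398, array([-0.0576,  0.0819,  0.0559]), np.float64(0.0011))
farbar []
  return _methods._mean(a, axis=axis, dtype=dtype,
  ret = um.true_divide(
  ret = _var(a, axis=axis, dtype=dtype, out=out, ddof=ddof,
  arrmean = um.true_divide(arrmean, div, out=arrmean,
  ret = ret.dtype.type(ret / rcount)
```

There was no slip: 140° of turn gave 0.040 rad. About 64° remain.

Request:
arm_command(motion=[{"tx":0,"ty":0,"tz":0,"twist":8},{"tx":0,"ty":0,"tz":0,"twist":16},{"tx":0,"ty":0,"tz":0,"twist":24},{"tx":0,"ty":0,"tz":0,"twist":32},{"tx":0,"ty":0,"tz":0,"twist":40},{"tx":0,"ty":0,"tz":0,"twist":48},{"tx":0,"ty":0,"tz":0,"twist":56},{"tx":0,"ty":0,"tz":0,"twist":64},{"tx":0,"ty":0,"tz":0,"twist":64},{"tx":0,"ty":0,"tz":0,"twist":64}])

```text
time: 8.25
ee_pos: [0.5226, 0.0718, 0.0731]
tool_rot: [-0.001, 0.593, 0.805, 0.001]
force: [3.4, 10.0, -6.1]
width: 0.449
finger_force: 63.9
```

Run:
```python
from h import *
s=env.observe(); print(s['time'],s['joint_positions'].round(3),s['force'],s['torque'])
m,im,d=shot('wrist'); save(im,'w4.png'); np.savez('w4.npz',im=im,d=d,camera_matrix=m['camera_matrix'],xyz=m['xyz'],orientation=m['orientation'])
o,S=tilt(m,d); [print(l) for l in o]
```

```text
8.25 [ 0.135  0.031 -0.188  1.351  0.003  1.404] [ 3.42276435 10.0000759  -6.11965304] [ 1.95697111 -0.62668395 -0.11496239]
('plate', (array([0.00037098, 0.00065629, 0.01892876]), 31174, np.float64(0.000455781918265241)))
('R', 0, array([nan, nan, nan]), np.float64(nan))
('L', 4569, array([-0.0963,  0.0836,  0.0571]), np.float64(0.0012))
  return _methods._mean(a, axis=axis, dtype=dtype,
  ret = um.true_divide(
  ret = _var(a, axis=axis, dtype=dtype, out=out, ddof=ddof,
  arrmean = um.true_divide(arrmean, div, out=arrmean,
  ret = ret.dtype.type(ret / rcount)
```

View pics/w4.png

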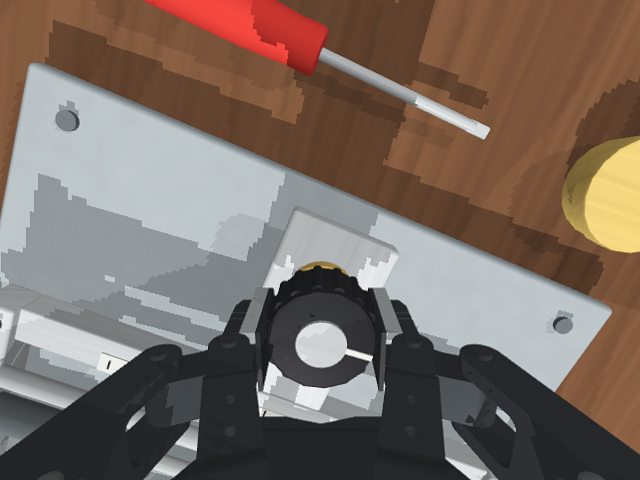

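The knob is held cleanly, and its white mark at (357,352) can be tracked. I'll release, lift and check the tilt from above.

Request:
arm_command(motion=[{"tx":0,"ty":0,"tz":0,"twist":0},{"tx":0,"ty":0,"tz":0,"twist":0},{"tx":0,"ty":0,"tz":0,"twist":0},{"tx":0,"ty":0,"tz":0,"twist":0},{"tx":0,"ty":0,"tz":-0.02,"twist":0},{"tx":0,"ty":0,"tz":-0.06,"twist":0},{"tx":-0.01,"ty":-0.005,"tz":-0.1,"twist":5},{"tx":-0.04,"ty":-0.02,"tz":-0.13,"twist":12},{"tx":-0.07,"ty":-0.035,"tz":-0.165,"twist":18},{"tx":-0.1,"ty":-0.05,"tz":-0.2,"twist":23},{"tx":-0.102,"ty":-0.05,"tz":-0.227,"twist":23},{"tx":-0.102,"ty":-0.05,"tz":-0.227,"twist":23},{"tx":-0.102,"ty":-0.05,"tz":-0.227,"twist":23}], hand=0.065)

```text
time: 9.6
ee_pos: [0.505, -0.0422, 0.3005]
tool_rot: [0.0, 0.742, 0.671, 0.0]
force: [-0.5, -0.2, -0.7]
width: 0.76
finger_force: 0.0
```

Run:
```python
from h import *
s=env.observe(); print(s['time'],s['joint_positions'].round(3),s['ee_pos'].round(4),s['force'].round(1))
m,im,d=shot('wrist'); save(im,'w5.png'); np.savez('w5.npz',im=im,d=d,camera_matrix=m['camera_matrix'],xyz=m['xyz'],orientation=m['orientation'])
o,S=tilt(m,d); [print(l) for l in o]
b=S[(abs(S[:,2]-.062)<.012)&(abs(S[:,0]-.135)<.009)]
for nm,xr,zc in (('farbar',(.125,.145),.06),('jaw',(.0,.04),.078),('nearbar',(-.145,-.125),.06),('handle',(0,.05),.117)):
    b=S[(S[:,0]>xr[0])&(S[:,0]<xr[1])&(abs(S[:,2]-zc)<.01)]
    print(nm,[(round(y*1000),round(float(np.median(b[abs(b[:,1]-y)<.005][:,2]))*1000,1)) for y in np.arange(-.09,.1,.01) if (abs(b[:,1]-y)<.005).sum()>9])
```

```text
9.6 [-0.083  0.02   0.242  1.793 -0.     1.588] [ 0.505  -0.0422  0.3005] [-0.5 -0.2 -0.7]
('plate', (array([4.94110133e-04, 9.30307288e-05, 1.90400197e-02]), 13394, np.float64(0.0006053973792978114)))
('R', 2387, array([-0.0027, -0.0809,  0.0571]), np.float64(0.0011))
('L', 4595, array([0.005 , 0.0812, 0.0575]), np.float64(0.0016))
farbar [(-90, 61.1), (-80, 61.4), (-70, 60.8), (-60, 61.1), (-50, 60.9), (-40, 60.7), (-30, 61.0), (-20, 60.9), (-10, 60.8), (0, 60.9), (10, 60.6), (20, 60.7), (30, 60.7), (40, 60.6), (50, 60.8), (60, 61.0), (70, 60.6), (80, 61.0), (90, 60.6)]
jaw [(-70, 77.2), (-60, 77.0), (-50, 76.6), (-40, 77.0), (-30, 77.4), (-20, 77.1), (-10, 76.9), (0, 76.8), (10, 77.0), (20, 76.9), (30, 77.2), (40, 77.7), (50, 76.8), (60, 76.9), (70, 76.7)]
nearbar [(-80, 61.5), (-70, 61.0), (-60, 60.9), (-50, 60.9), (-40, 60.9), (-30, 64.1), (-20, 60.8), (-10, 60.8), (0, 60.6), (10, 60.7), (20, 60.7), (30, 62.1), (40, 63.0), (50, 60.9), (60, 61.1), (70, 60.6), (80, 61.1), (90, 61.1)]
handle [(-40, 114.5), (-30, 116.1), (-20, 116.3), (-10, 116.1), (0, 116.2), (10, 116.1), (20, 116.0), (30, 116.1), (40, 114.4)]
```

View pics/w5.png

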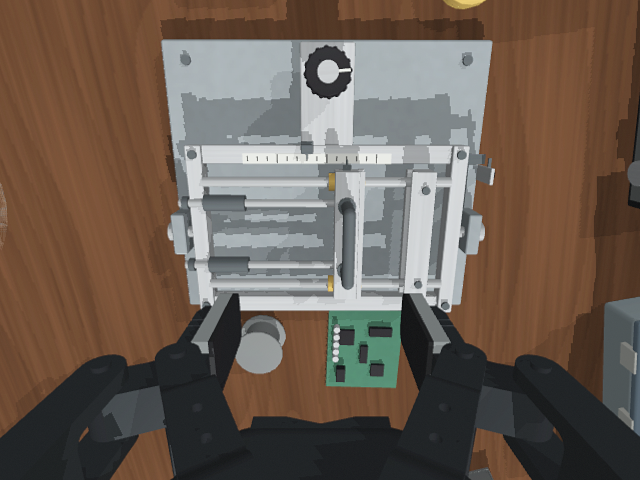

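The carrier is level to within about 0.002 rad. The image shows the clip at (307,147), the pointer at (347,165) and the handle bar from (348,205) to (348,285). I'll compute the handle pose and the pull distance.

Run:
```python
from h import *
z=np.load('w5.npz'); m={k:z[k] for k in z.files}; P=cloud(m,m['d']); S=st(P)
k=(S[...,2]>.110)&(S[...,2]<.125)&(abs(S[...,1])<.04)&(abs(S[...,0])<.06)
p=P[k]; c=p.mean(0); w=np.linalg.eigh(np.cov(p[:,:2].T))[1][:,1]; print('handle',len(p),c,'ext',np.ptp(S[k],0),'dir',np.degrees(np.arctan2(w[1],w[0])))
# rail direction
e=S[...,2]; 
s=env.observe(); T=rot(s['tool_rot']); print(T.round(3).tolist()); print('tool d',T.T@(np.array([c[0],c[1],.093])-s['ee_pos']))
print('pointer',st(at_z(m,347,165,.064)),'clip',st(at_z(m,307,147,.067)))
save(m['im'],'w5c.png',(220,120,420,220),4)
```

```text
handle 1002 [ 0.52695458 -0.08223283  0.11569461] ext [0.01194854 0.0778151  0.00839277] dir 84.0825036377875
[[0.1, 0.995, -0.001], [0.995, -0.1, 0.0], [-0.0, -0.001, -1.0]]
tool d [-0.03796943  0.02626959  0.20654966]
pointer [0.02189433 0.07395134 0.064     ] clip [-0.01770108  0.09163125  0.067     ]
```

View pics/w5c.png

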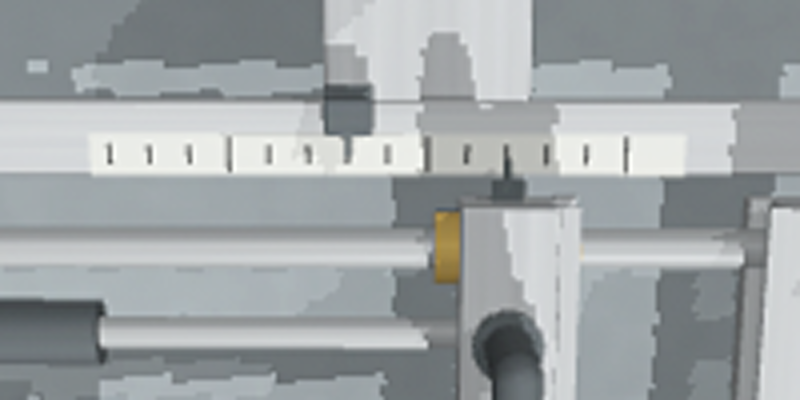

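The pointer tip is at crop (507,147) and the nib at crop (348,155). With ticks 10 mm apart, the pull is about 40 mm. Going to the handle.

Request:
arm_command(motion=[{"tx":-0.015,"ty":0.01,"tz":0.03,"twist":0},{"tx":-0.03,"ty":0.02,"tz":0.06,"twist":0},{"tx":-0.038,"ty":0.026,"tz":0.1,"twist":0},{"tx":-0.038,"ty":0.026,"tz":0.13,"twist":0},{"tx":-0.038,"ty":0.026,"tz":0.15,"twist":0},{"tx":-0.038,"ty":0.026,"tz":0.17,"twist":0},{"tx":-0.038,"ty":0.026,"tz":0.19,"twist":0},{"tx":-0.038,"ty":0.026,"tz":0.205,"twist":0},{"tx":-0.038,"ty":0.026,"tz":0.205,"twist":0},{"tx":-0.038,"ty":0.026,"tz":0.205,"twist":0}], hand=0.045)

```text
time: 10.65
ee_pos: [0.5266, -0.0821, 0.0953]
tool_rot: [-0.0, 0.742, 0.671, -0.0]
force: [-0.5, -1.0, 0.4]
width: 0.529
finger_force: 0.0
```

Request:
arm_command(motion=[{"tx":0,"ty":0,"tz":0,"twist":0},{"tx":0,"ty":0,"tz":0,"twist":0},{"tx":0,"ty":0,"tz":0,"twist":0},{"tx":0,"ty":0,"tz":0,"twist":0},{"tx":0,"ty":0,"tz":0,"twist":0},{"tx":0,"ty":0,"tz":0,"twist":0},{"tx":0,"ty":0,"tz":0,"twist":0}], hand=0.0)

```text
time: 11.35
ee_pos: [0.5272, -0.0824, 0.0964]
tool_rot: [0.001, 0.742, 0.671, 0.001]
force: [-1.4, -0.2, 6.5]
width: 0.112
finger_force: 58.6
```

Run:
```python
from h import *
s=env.observe(); print(s['time'],s['joint_positions'].round(3),s['ee_pos'].round(4),s['force'].round(1),rot(s['tool_rot']).round(4).tolist())
m,im,d=shot('wrist'); save(im,'w6.png'); np.savez('w6.npz',im=im,d=d,camera_matrix=m['camera_matrix'],xyz=m['xyz'],orientation=m['orientation'])
```

```text
11.35 [-0.155  0.037 -0.136  1.395  0.     1.516] [ 0.5272 -0.0824  0.0964] [-1.4 -0.2  6.5] [[0.1001, 0.995, 0.0015], [0.995, -0.1001, -0.0002], [-0.0, 0.0015, -1.0]]
```

View pics/w6.png

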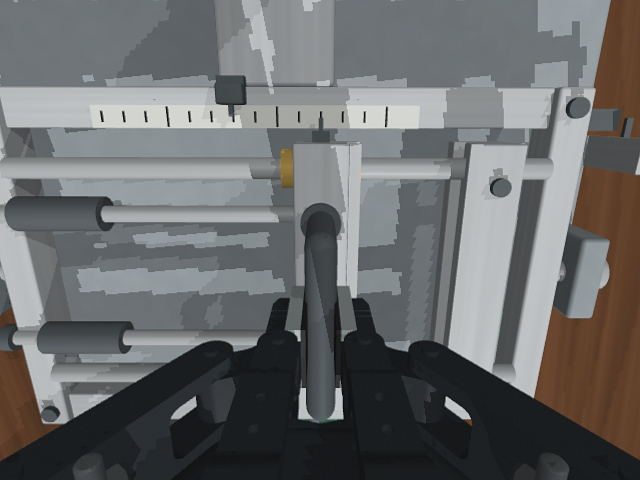

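The handle is gripped. The pointer tip is at (320,113) and the nib at (232,113). At 21.9 px per 10 mm that is 40.5 mm to go, so I'll pull 37 mm first.

Request:
arm_command(motion=[{"tx":0,"ty":-0.003,"tz":0,"twist":0},{"tx":0,"ty":-0.008,"tz":0,"twist":0},{"tx":0,"ty":-0.013,"tz":0,"twist":0},{"tx":0,"ty":-0.018,"tz":0,"twist":0},{"tx":0,"ty":-0.023,"tz":0,"twist":0},{"tx":0,"ty":-0.028,"tz":0,"twist":0},{"tx":0,"ty":-0.033,"tz":0,"twist":0},{"tx":0,"ty":-0.037,"tz":0,"twist":0},{"tx":0,"ty":-0.037,"tz":0,"twist":0},{"tx":0,"ty":-0.037,"tz":0,"twist":0},{"tx":0,"ty":-0.037,"tz":0,"twist":0},{"tx":0,"ty":-0.037,"tz":0,"twist":0}])

```text
time: 12.6
ee_pos: [0.4916, -0.0787, 0.0964]
tool_rot: [0.002, 0.742, 0.671, 0.001]
force: [6.8, 0.8, 3.3]
width: 0.117
finger_force: 58.8
```

Run:
```python
from h import *
s=env.observe(); print(s['time'],s['joint_positions'].round(3),s['ee_pos'].round(4),s['force'].round(1),rot(s['tool_rot']).round(4).tolist())
m,im,d=shot('wrist'); save(im,'w7.png',(220,60,420,180),4); np.savez('w7.npz',im=im,d=d,camera_matrix=m['camera_matrix'],xyz=m['xyz'],orientation=m['orientation'])
```

```text
12.6 [-0.159 -0.05  -0.224  1.393  0.     1.512] [ 0.4916 -0.0787  0.0964] [6.8 0.8 3.3] [[0.1, 0.995, 0.0042], [0.995, -0.1, -0.0003], [0.0001, 0.0042, -1.0]]
```

View pics/w7.png

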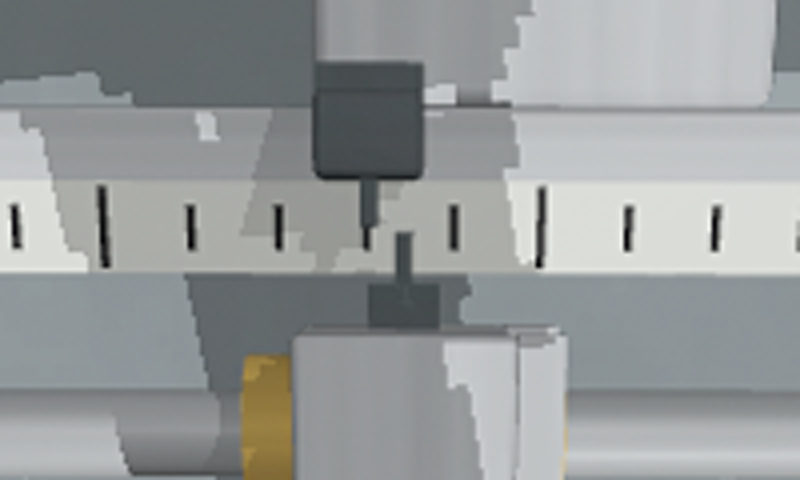

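The pointer is at crop x=404 and the nib at x=369. At 87.5 px per 10 mm, 4.0 mm remain.

Request:
arm_command(motion=[{"tx":0,"ty":-0.002,"tz":0,"twist":0},{"tx":0,"ty":-0.004,"tz":0,"twist":0},{"tx":0,"ty":-0.004,"tz":0,"twist":0},{"tx":0,"ty":-0.004,"tz":0,"twist":0},{"tx":0,"ty":-0.004,"tz":0,"twist":0},{"tx":0,"ty":-0.004,"tz":0,"twist":0}])

```text
time: 13.25
ee_pos: [0.4877, -0.0783, 0.0964]
tool_rot: [0.002, 0.742, 0.671, 0.002]
force: [6.9, -0.3, 2.6]
width: 0.117
finger_force: 58.8
```

Run:
```python
from h import *
s=env.observe(); print(s['time'],s['ee_pos'].round(4),s['force'].round(1),rot(s['tool_rot']).round(4).tolist())
m,im,d=shot('wrist'); save(im,'w8.png',(270,80,370,150),8); o,S=tilt(m,d)
print(o)
print('camx',rot(m['orientation']).round(4).tolist())
for nm,xr in (('farbar',(.125,.145)),('nearbar',(-.145,-.125))):
    b=S[(S[:,0]>xr[0])&(S[:,0]<xr[1])&(abs(S[:,2]-.06)<.005)]
    print(nm,[(round(y*1000),round(float(np.median(b[abs(b[:,1]-y)<.005][:,2]))*1000,1)) for y in np.arange(-.09,.1,.01) if (abs(b[:,1]-y)<.005).sum()>9])
```

```text
13.25 [ 0.4877 -0.0783  0.0964] [ 6.9 -0.3  2.6] [[0.1, 0.995, 0.0043], [0.995, -0.1, -0.0003], [0.0002, 0.0043, -1.0]]
[('plate', (array([ 0.00051725, -0.00163311,  0.0192755 ]), 28038, np.float64(0.0005296713267526915))), ('R', 1190, array([ 0.0646, -0.0829,  0.0574]), np.float64(0.0017)), ('L', 22106, array([-0.0059,  0.0814,  0.0575]), np.float64(0.0014))]
camx [[0.995, 0.0973, 0.0247], [-0.1002, 0.9516, 0.2905], [0.0048, -0.2915, 0.9566]]
farbar [(-90, 60.8), (-80, 61.3), (-70, 60.9), (-60, 61.1), (-50, 61.0), (-40, 60.9), (-30, 60.8), (-20, 60.9), (-10, 60.9), (0, 60.8), (10, 60.8), (20, 60.8), (30, 60.7), (40, 60.6), (50, 60.6), (60, 60.4), (70, 58.6), (80, 57.3), (90, 56.8)]
nearbar [(-70, 60.9), (-60, 61.0), (-50, 61.0), (-40, 61.0), (-30, 62.9), (-20, 60.9), (-10, 60.9), (0, 60.9), (10, 60.9), (20, 60.9), (30, 61.4), (40, 61.7), (50, 60.8), (60, 60.9), (70, 60.8), (80, 61.1), (90, 60.9)]
```

View pics/w8.png

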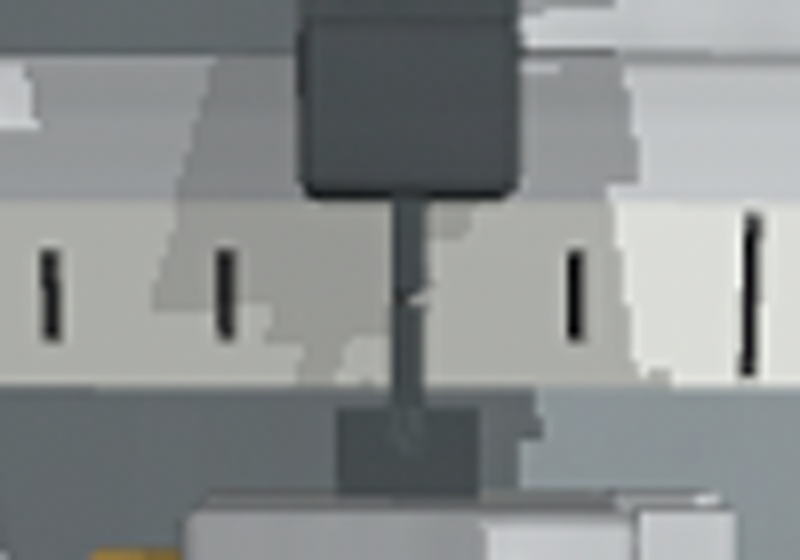

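The pointer (x≈407) stands opposite the nib (x≈409), about 0.1 mm apart. The carrier is still level and the grip is firm at 59 N. Handing in.

```bash
python3 -c "
from rig import env; print(env.finish_job())"
```

```text
the job is handed in; nothing more can be done
None
```

I levelled the carrier to within about 0.002 rad and pulled the jaw until its pointer stood about 0.1 mm from the clip's nib; I handed in at about 13 s with the fingers still holding it there.

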